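# Pack the drill jig's parts into its caddy

## Task

Pack this drill jig away in its wooden caddy: stand its two short hex bolts upright in the two end wells, one in each, and stand the big drill bush head up in the middle well. Then close the caddy with the drill plate whose holes match the caddy's dowels: lower it over both dowels until it lies flat on the two end cheeks. The long bolt, the small bush and the plate with the closer holes belong to another jig: leave them standing and lying where they are.

Things in the scene. Friction and masses are not known exactly. Their poses are not given: they have to be found in the camera images.
- jig_caddy: Wooden caddy, fixed, 66 x 212 mm; y along it. Origin: centre of underside. At y = +-92 mm an end cheek (24 mm thick, flat top at z = 66 mm) with a steel dowel on it: 12 mm thick, straight 9 mm, tapered above, tip at z = 88 mm. Between them three wells, floor at z = 8 mm, 50 mm wide in x: end wells at y = +-58 (44 long), middle at y = 0 (60 long); partitions to z = 24, side rails to z = 28 mm.
- drill_plate: The matching drill plate: loose aluminium, 50 mm (its x) x 228 mm (its y) x 12 mm thick, lying flat, about 0.34 kg. Origin: centre of its underside; z up. 31 mm bore in the middle, two 16 mm dowel holes at y = +-92 mm (184 mm apart, near its ends). Either end may go either way round. Seated, its underside is 66 mm above the caddy's underside.
- other_plate: Look-alike plate to leave alone: same outline, thickness and middle bore, but its two 16 mm dowel holes are only 140 mm apart (at y = -70 and +70 mm). Origin: centre of its underside.
- clamp_bolt_1: One of the two short steel hex bolts, standing on its head: 54 mm tall, hex head 21 mm across and 10 mm high at the bottom, plain round shank 12 mm thick above it, to grasp by. Loose, 60 g. Origin: centre of the underside of its head; z up along the shank.
- clamp_bolt_2: The other short hex bolt, just like the first (54 mm tall, standing on its 21 mm head, shank 12 mm thick). Origin: centre of the underside of its head; z up along the shank. Either bolt may take either end well.
- other_bolt: Look-alike bolt to leave alone: same head and 12 mm shank, but 84.5 mm tall. It stands on its head. Origin: centre of the underside of its head.
- drill_bush: The big drill bush, a steel sleeve standing head up: body 30 mm in diameter and 34 mm high, on top of it a knurled head 44 mm in diameter and 10 mm high (34 to 44 mm above its foot), with an 18 mm hole. Loose, 160 g; grasp across the head. Origin: centre of its foot; z up.
- other_bush: Look-alike bush to leave alone: also 44 mm tall with a 10 mm high knurled head, but the head is only 32 mm and the body 22 mm in diameter, hole 12 mm. Origin: centre of its foot.
Not all that is in view belongs to the job. Leave any green look-alike of the clamp_bolt_2 alone.

How it is judged:
By the outcome, as a careful person would: the job done as asked, in the order asked, and still so for the second after the job is handed in, with the robot touching nothing.
It also fails if it takes over 112 s, if anything falls off the work surface, if the arm or the gripper's body presses on something with over 40 N, if the wrist force passes 120 N, or if a joint passes its speed limit or range.

## Robot

A 7-joint arm with a two-finger parallel gripper is mounted at the origin on the work surface; the furniture and walls round the work are solid. World frame = base frame: x ahead of the robot, y to its left, z up, the work surface at z = 0. Lengths are in m, angles in rad, forces in N, time in s.
With the tool pointing down it reaches from about 0.4 to 0.875 m from the base axis. Payload 4.4 kg.
Tool frame: the origin (TCP) lies at the centre of the arm's flange, where the gripper is bolted on; the fingertips stand 173 mm ahead of it and the grasp point (between the pads) lies manip.grip_depth ahead of it (manip.grip_depth is the distance from the TCP to the grasp point, in m); z points along the fingers, y is the line along which they close (so a half turn about z gives the same grasp; the last joint's range is limited). The gripper opens to 85 mm and grips with 20 to 120 N. Pads are 22 mm wide; open, the fingers measure 114 mm over their backs; the gripper's body (76 mm by 85 mm) begins 54 mm behind the grasp point. The pads swing forward as they close: fully open they stand 13 mm farther back than shut.
Start: joints at [-1.351, 0.628, 0.038, 1.517, -0.027, 0.996, -0.02], TCP at [0.183, 0.624, 0.405] pointing down, gripper open.
Joint ranges: [-3.06, 3.06], [-0.37, 2.12], [-1.25, 1.32], [0.18, 2.47], [-1.1, 4.24], [0.23, 1.98], [-2.94, 2.94]. Speed limits (rad/s): [2.57, 2.57, 3.14, 3.14, 3.14, 3.14, 3.14].

## Interface

Orientations are given as a rotation vector (axis times angle).
In Python, from station import manip gives the robot as it stands. The module is installed in compiled form; this text tells all that it offers.
- The arm moves only by the tool arm_command, never from a script. Its argument "deltas" is a list of rows, each a list of 3 entries, a list of its own where there are three numbers: the shift along the tool's x, y, z in m, then the turn about the tool's z in degrees, then the opening in per cent of the stroke, from 0 (shut) to 100 (fully open). In form: [[[tx, ty, tz], turn, hand], ...]. A call has 1 to 12 rows; each row is the pose to reach, as a shift and turn from the pose commanded when the call began, along the tool's axes at that moment; what a row does not reach only later rows make up. A row lasts 1/12 s, in which the tool goes at most 41.7 mm and 7.16 degrees, less where a joint would pass 70% of its speed; a pose out of reach is approached as far as the arm can. A call with a gripper value outside its range is refused whole. The fingers move at their own pace and stop on an object; "squeeze" is the grip in N (left out, the last holds). Time passes only in rows, so rows that repeat a pose let the fingers close. It gives the time, the measured TCP pose, the force, the opening and the grip force at its end, in the units of the state.
- manip.observe(): the state, without advancing time (a new reading comes with each control period).
- manip.camera(name): name is "scene" or "top" or "wrist"; returns (picture, depth): 384x512x3 uint8, blue, green, red; 384x512 float32, m along the optical axis (not along the pixel's ray), 0 where there is no reading.
- manip.camera_info(name): a dict with "K" (3x3 intrinsics, pixels), "k1" (the pictures are not rectified: a ray, as slopes to the right and down, at radius r is drawn at 1 + k1 r^2 times it, then the intrinsics apply), "camera_from_world" (4x4, takes a point from world to camera coordinates); the wrist camera has in their place "T_tool_cam" (4x4, takes a point from camera to tool coordinates, whose origin is the TCP and whose axes are the flange's). Camera axes: x right, y down, z forward; pixel columns grow to the right and rows downward; lengths in m; the calibration is good to about 2 mm. A picture is of the moment at which its call begins: read the wrist's pose just before it. camera_info takes no time and is no camera call.
- manip.sign_off(): hands the job in; it is judged then, once.
Trained networks look in the newest picture that a camera, given by its name, has taken for a name from the list of things; names that differ only in an ending like _2 or _b are one class to them, and where a whole thing is asked for, a point or a joint stands for the part that bears it (a point fixed in the world has none). Each returns a list of dicts, best first, with "confidence" (0 to 1); they miss things now and then, are a little off and sometimes report something else, mostly with a low value. They report only what shows in the picture. A call takes as long as a camera call. They do not tell look-alikes from the thing itself.
- manip.boxes_of(name, camera): "uv" ([column, row] in pixels, amid what is visible of it).
- manip.spot_point(name, camera): "uv" ([column, row] in pixels: a listed point, or the origin of a listed thing).
The state is a dict: "time": time; "joint_positions": joint angles; "joint_velocities": joint speeds; "tau": joint torques, N m; "tcp_pos": TCP position; "tool_rot": TCP orientation; "force": force on the tool from outside, world axes, zero at the start; "torque": the same for the moment, N m; "finger_gap": finger opening in m; "finger_force": force on a finger pad.
Only numpy, scipy, OpenCV 4.12 (cv2) and the standard library are available. Lean on these libraries where they do the work, as an engineer would, in place of code of your own. Each camera call takes 0.05 s, during which the arm holds its last target. There are 200 camera calls.

## Working session

There is one attempt and no reset: what is moved stays moved. The work goes in short steps, Python scripts to look and compute and a tool call to move; the robot and the scene stay as the last step left them, time stands still between calls to the robot, and variables do not carry over. Pictures are saved under pics/ and viewed, at most 14 in all, crops included, and the job is handed in when it is done.

Besides the shell and the picture viewer there is one more tool, called after "Emit:" as name(argument=value, ...), one argument or row to a line, values as JSON. arm_command: Moves the arm, as the interface text tells. Its arguments: {"type":"object","properties":{"deltas":{"type":"array","items":{"type":"array"}},"squeeze":{"type":"number"}},"required":["deltas"]}

```bash
mkdir -p pics; cat > h.py <<'E'
import numpy as np, cv2
from scipy.spatial.transform import Rotation as R
from station import manip
def shot(cam):
    s=manip.observe(); im,d=manip.camera(cam); ci=manip.camera_info(cam)
    if cam=="wrist":
        T=np.eye(4);T[:3,:3]=R.from_rotvec(s["tool_rot"]).as_matrix();T[:3,3]=s["tcp_pos"]
        W=T@np.array(ci["T_tool_cam"])
    else: W=np.linalg.inv(np.array(ci["camera_from_world"]))
    return im,d,np.array(ci["K"]),ci["k1"],W
def cloud(d,K,k1,W):
    h,w=d.shape; uv=np.stack(np.meshgrid(np.arange(w),np.arange(h)),-1).reshape(-1,1,2).astype(float)
    n=cv2.undistortPoints(uv,K,np.array([k1,0,0,0.])).reshape(-1,2)
    z=d.reshape(-1); P=np.c_[n*z[:,None],z]@W[:3,:3].T+W[:3,3]; P[z==0]=np.nan
    return P.reshape(h,w,3)
def onplane(uv,z,K,k1,W):
    n=cv2.undistortPoints(np.array(uv,float).reshape(-1,1,2),K,np.array([k1,0,0,0.])).reshape(-1,2)
    r=np.c_[n,np.ones(len(n))]@W[:3,:3].T; o=W[:3,3]
    return o+r*((z-o[2])/r[:,2])[:,None]
E
python3 - <<'E'
from h import *
print(manip.grip_depth, manip.observe())
for c in("top","scene"):
    im,d,K,k1,W=shot(c); cv2.imwrite(f"pics/{c}0.png",im); np.savez(f"{c}0.npz",im=im,d=d,K=K,k1=k1,W=W)
    print(c,W.round(3).tolist())
    P=cloud(d,K,k1,W)
    for n in("jig_caddy","drill_plate","clamp_bolt_1","drill_bush"):
        for b in manip.boxes_of(n,c):
            u,v=map(int,b["uv"]); print(n,b["uv"],round(b["confidence"],2),P[v,u].round(3))
E
```

```text
0.1547 {'time': 0.0, 'joint_positions': array([-1.35078605,  0.6293395 ,  0.03843495,  1.51840784, -0.02701806,
        0.99628424, -0.01999204]), 'joint_velocities': array([-9.87241565e-04,  5.31595541e-05,  1.40051172e-03, -1.19526988e-03,
       -3.29466238e-04, -3.49641801e-04, -9.46035999e-04]), 'tau': array([-1.18629054e-03, -5.63394535e+01,  1.22606747e+00, -1.93450713e+01,
        1.10399182e-02,  1.03957934e-02, -1.98536287e-05]), 'tcp_pos': array([0.18313361, 0.62334619, 0.40378019]), 'tool_rot': array([-4.47380468e-01, -3.10930342e+00,  2.98843146e-03]), 'force': array([-0.15703621,  0.69875127,  0.60005277]), 'torque': array([ 0.03128776,  0.04993411, -0.00611409]), 'finger_force': 0.0, 'finger_gap': 0.08559833929368368}
top [[-0.009, -0.996, 0.093, 0.406], [-1.0, 0.008, -0.01, 0.019], [0.01, -0.093, -0.996, 1.197], [0.0, 0.0, 0.0, 1.0]]
jig_caddy [394.2, 185.0] 0.66 [ 0.535 -0.329  0.007]
drill_plate [270.2, 220.8] 0.67 [ 0.452 -0.023  0.002]
clamp_bolt_1 [360.9, 246.3] 0.55 [ 0.388 -0.229  0.058]
clamp_bolt_1 [335.6, 250.2] 0.47 [ 0.378 -0.176  0.027]
drill_bush [300.1, 145.9] 0.62 [ 0.635 -0.099  0.009]
scene [[0.805, -0.32, 0.5, 0.068], [-0.593, -0.466, 0.657, -0.588], [0.023, -0.825, -0.565, 0.572], [0.0, 0.0, 0.0, 1.0]]
jig_caddy [365.5, 289.3] 0.81 [ 0.54  -0.323  0.008]
drill_plate [241.6, 223.8] 0.69 [ 0.463 -0.008 -0.001]
clamp_bolt_1 [277.6, 290.3] 0.62 [ 0.385 -0.24   0.032]
clamp_bolt_1 [303.0, 279.4] 0.59 [ 0.446 -0.244  0.026]
clamp_bolt_1 [261.7, 318.4] 0.56 [ 0.328 -0.267  0.023]
clamp_bolt_1 [257.8, 273.9] 0.46 [ 0.383 -0.181  0.027]
drill_bush [316.4, 205.6] 0.74 [ 0.616 -0.099  0.043]
```

```bash
python3 - <<'E'
import cv2
a=cv2.imread("pics/top0.png")[90:330,170:490];cv2.imwrite("pics/t1.png",cv2.resize(a,None,fx=2.5,fy=2.5,interpolation=2))
a=cv2.imread("pics/scene0.png")[130:370,150:470];cv2.imwrite("pics/s1.png",cv2.resize(a,None,fx=2.5,fy=2.5,interpolation=2))
E
```

```text
(no output)
```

View pics/t1.png

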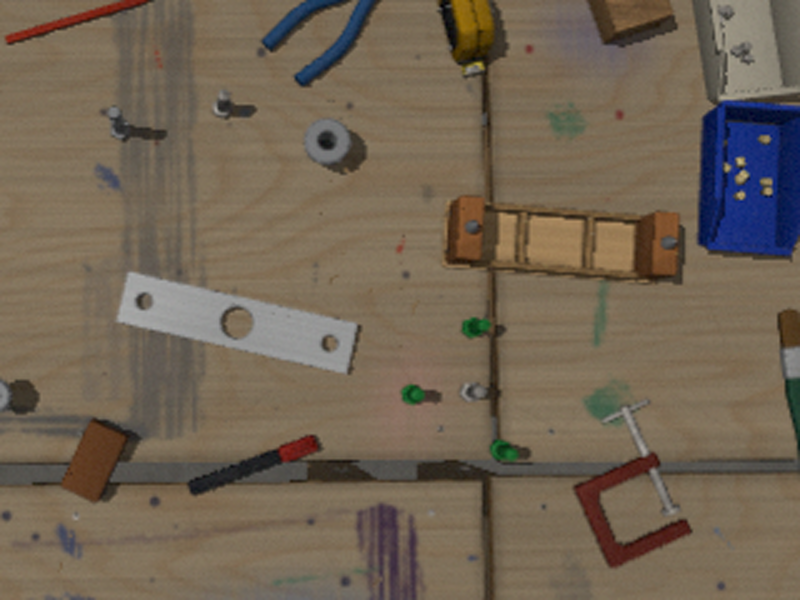

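View pics/s1.png

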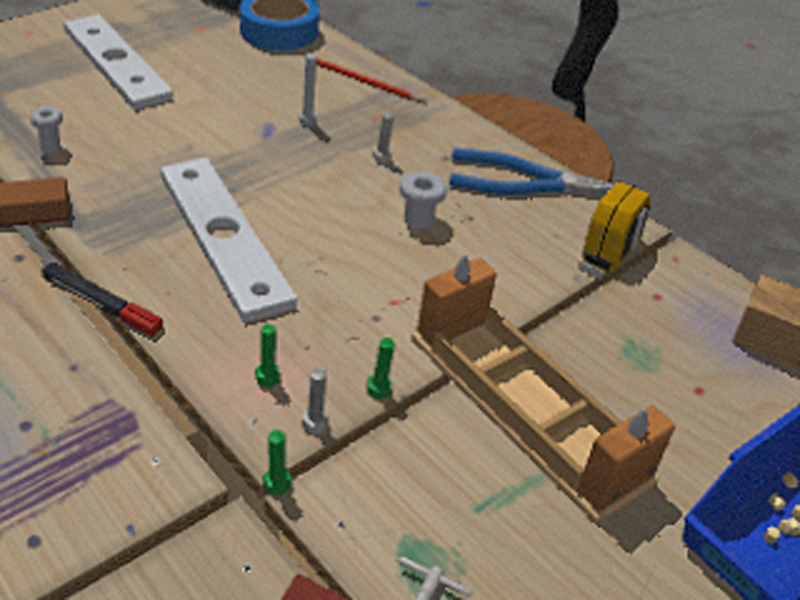

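Top crop: short grey bolts at (222,105) and (475,392), the latter amid three green look-alikes (477,327), (413,395), (505,452). The tall bolt is at (115,120), the big bush at (328,142) and the small bush at (5,395). The wide-hole plate is at (237,322), the closer-holed plate is at the scene's top left, and the caddy is at (563,238).

```bash
python3 - <<'E'
from h import *
z=np.load("top0.npz"); im,d,K,k1,W=[z[k] for k in("im","d","K","k1","W")]; k1=float(k1)
P=cloud(d,K,k1,W); px=lambda x,y:(170+x/2.5,90+y/2.5)
def reg(x0,y0,x1,y1):
    a,b=px(x0,y0);c,e=px(x1,y1); return P[int(b):int(e)+1,int(a):int(c)+1].reshape(-1,3)
def band(n,r,lo,hi):
    q=r[(r[:,2]>lo)&(r[:,2]<hi)]; print(n,len(q),(np.nanmin(q,0)+np.nanmax(q,0)).round(4)/2,np.mean(q,0).round(4),(np.ptp(q,axis=0)).round(3)); return q
band("boltA top",reg(200,85,250,125),.048,.07)
band("boltB top",reg(455,370,500,410),.048,.07)
band("bush head",reg(290,105,370,180),.036,.06)
band("tall",reg(95,95,140,145),.06,.1)
c=reg(430,180,700,295)
q1=band("cheekL",reg(430,180,500,295),.058,.072);q2=band("cheekR",reg(620,180,700,295),.058,.072)
band("dowL",reg(430,180,500,295),.075,.095);band("dowR",reg(620,180,700,295),.075,.095)
for n,h in(("dowels",[(473,227),(669,242)]),("bolts",[(222,98),(475,388)])):
    print(n,onplane([px(*p) for p in h],.085 if n=="dowels" else .054,K,k1,W).round(4))
g=band("plate",reg(100,260,370,385),.008,.02)
rect=cv2.minAreaRect((g[:,:2]*1000).astype(np.float32));print(rect)
for q in(q1,q2):print(cv2.minAreaRect((q[:,:2]*1000).astype(np.float32)))
print("holes",onplane([px(144,300),px(237,322),px(330,343)],.012,K,k1,W).round(4))
print(manip.camera_info("wrist"), R.from_rotvec(manip.observe()["tool_rot"]).as_matrix().round(3))
E
```

```text
boltA top 22 [0.6692  0.00195 0.052  ] [0.6689 0.0013 0.0519] [0.01  0.01  0.008]
boltB top 23 [ 0.38765 -0.23485  0.05405] [ 0.3874 -0.2344  0.0543] [0.009 0.012 0.01 ]
bush head 238 [ 0.6264  -0.09845  0.0424 ] [ 0.6262 -0.0977  0.0426] [0.044 0.044 0.012]
tall 33 [0.6452  0.1033  0.07345] [0.6449 0.103  0.0788] [0.011 0.012 0.026]
cheekL 248 [ 0.54   -0.227   0.0649] [ 0.539  -0.2267  0.0649] [0.059 0.027 0.013]
cheekR 252 [ 0.52245 -0.4087   0.0639 ] [ 0.5223 -0.4078  0.0647] [0.06  0.028 0.012]
dowL 19 [ 0.5395 -0.2268  0.081 ] [ 0.539  -0.2269  0.0803] [0.009 0.009 0.011]
dowR 16 [ 0.5219  -0.4071   0.08475] [ 0.5223 -0.4076  0.0823] [0.009 0.007 0.018]
dowels [[ 0.5367 -0.2259  0.085 ]
 [ 0.5215 -0.4062  0.085 ]]
bolts [[ 0.6654  0.0025  0.054 ]
 [ 0.3895 -0.2304  0.054 ]]
plate 1588 [ 0.45435 -0.01015  0.0139 ] [ 0.4548 -0.011   0.0114] [0.099 0.23  0.012]
((455.0525817871094, -10.344078063964844), (228.00010681152344, 50.216094970703125), 76.73453521728516)
((539.7781982421875, -227.5154571533203), (25.164196014404297, 59.28742599487305), 86.82574462890625)
((522.60205078125, -408.62969970703125), (25.582700729370117, 59.49543762207031), 87.16146850585938)
holes [[ 0.4767  0.0792  0.012 ]
 [ 0.4546 -0.0106  0.012 ]
 [ 0.4335 -0.1002  0.012 ]]
{'K': array([[275.72314362,   0.        , 256.21363759],
       [  0.        , 275.72314362, 189.85393889],
       [  0.        ,   0.        ,   1.        ]]), 'k1': -0.04255612438537847, 'T_tool_cam': array([[-1.01196692e-03, -9.64613759e-01, -2.63665075e-01,
         6.67817721e-02],
       [ 9.99999176e-01, -7.67905957e-04, -1.02870444e-03,
         9.79475401e-04],
       [ 7.89832476e-04, -2.63665899e-01,  9.64613741e-01,
         3.11361112e-02],
       [ 0.00000000e+00,  0.00000000e+00,  0.00000000e+00,
         1.00000000e+00]])} [[-0.959  0.282 -0.   ]
 [ 0.282  0.959 -0.   ]
 [ 0.    -0.    -1.   ]]
```

```bash
cat >> h.py <<'E'
def go(x,y,z,ydir=None):
    "tool-frame shift and turn from the present pose to TCP x,y,z with tool y at ydir deg (mod 180)"
    s=manip.observe(); M=R.from_rotvec(s["tool_rot"]).as_matrix(); t=M.T@(np.array([x,y,z])-s["tcp_pos"])
    turn=0
    if ydir is not None:
        cur=np.degrees(np.arctan2(M[1,1],M[0,1])); turn=-((ydir-cur+90)%180-90)
    print("shift",t.round(4),"turn",round(turn,1),"|J7",s["joint_positions"][6].round(2),"tcp",s["tcp_pos"].round(4),"F",s["force"].round(1),"gap",s["finger_gap"].round(4),"t",s["time"])
def tops(lo,hi,x,y,rad,tag=None):
    "centre of the points between heights lo..hi within rad of x,y, from the wrist camera"
    im,d,K,k1,W=shot("wrist"); P=cloud(d,K,k1,W); q=P.reshape(-1,3)
    m=(q[:,2]>lo)&(q[:,2]<hi)&(np.hypot(q[:,0]-x,q[:,1]-y)<rad); q=q[m]
    if tag: cv2.imwrite(f"pics/{tag}.png",im)
    if len(q): print(len(q),"mid",((q.min(0)+q.max(0))/2).round(4),"mean",q.mean(0).round(4),"ext",np.ptp(q,axis=0).round(4))
    return im,P,m
E
python3 -c "
from h import *
go(.669,.0015,.30,-5.4)"
```

```text
Traceback (most recent call last):
  File "h.py", line 26, in go
    print("shift",t.round(4),"turn",round(turn,1),"|J7",s["joint_positions"][6].round(2),"tcp",s["tcp_pos"].round(4),"F",s["force"].round(1),"gap",s["finger_gap"].round(4),"t",s["time"])
                                                                                                                                                   ^^^^^^^^^^^^^^^^^^^^^
AttributeError: 'float' object has no attribute 'round'
```

Emit:
arm_command(
  deltas=[
    [[-0.64,-0.459,0.1],79,45],
    [[-0.64,-0.459,0.1],79,45],
    [[-0.64,-0.459,0.1],79,45],
    [[-0.64,-0.459,0.1],79,45],
    [[-0.64,-0.459,0.1],79,45],
    [[-0.64,-0.459,0.1],79,45],
    [[-0.64,-0.459,0.1],79,45],
    [[-0.64,-0.459,0.1],79,45],
    [[-0.64,-0.459,0.1],79,45],
    [[-0.64,-0.459,0.1],79,45],
    [[-0.64,-0.459,0.1],79,45],
    [[-0.64,-0.459,0.1],79,45],
  ],
)

```text
time: 1.5
tcp_pos: [0.4893, 0.2313, 0.3416]
tool_rot: [2.328, 2.109, 0.001]
force: [0.5, 0.6, 0.6]
finger_gap: 0.0386
finger_force: 0.0
```

```bash
python3 -c "
from h import *
go(.669,.0015,.30,-5.4)"
```

```text
Traceback (most recent call last):
  File "h.py", line 26, in go
    print("shift",t.round(4),"turn",round(turn,1),"|J7",s["joint_positions"][6].round(2),"tcp",s["tcp_pos"].round(4),"F",s["force"].round(1),"gap",s["finger_gap"].round(4),"t",s["time"])
                                                                                                                                                   ^^^^^^^^^^^^^^^^^^^^^
AttributeError: 'float' object has no attribute 'round'
```

```bash
sed -i 's/s\["finger_gap"\].round(4)/round(s["finger_gap"],4)/' h.py; python3 -c "
from h import *
go(.669,.0015,.30,-5.4)"
```

```text
shift [-0.211   0.2014  0.0417] turn -0.2 |J7 -0.28 tcp [0.4893 0.2313 0.3416] F [0.5 0.6 0.6] gap 0.0386 t 1.5
```

Emit:
arm_command(
  deltas=[
    [[-0.211,0.201,0.042],0,45],
    [[-0.211,0.201,0.042],0,45],
    [[-0.211,0.201,0.042],0,45],
    [[-0.211,0.201,0.042],0,45],
    [[-0.211,0.201,0.042],0,45],
    [[-0.211,0.201,0.042],0,45],
    [[-0.211,0.201,0.042],0,45],
    [[-0.211,0.201,0.042],0,45],
    [[-0.211,0.201,0.042],0,45],
    [[-0.211,0.201,0.042],0,45],
  ],
)

```text
time: 2.33
tcp_pos: [0.6685, 0.004, 0.2993]
tool_rot: [-2.323, -2.113, 0.0]
force: [0.3, 0.2, 1.0]
finger_gap: 0.0385
finger_force: 0.0
```

```bash
python3 -c "
from h import *
tops(.04,.062,.669,.0015,.025,'w1')
go(.669,.0015,.193,-5.4)"
```

```text
222 mid [0.6712 0.0038 0.0479] mean [0.671  0.005  0.0522] ext [0.0117 0.0116 0.0159]
shift [-0.004   0.0012  0.1065] turn 0.1 |J7 0.12 tcp [0.6683 0.0054 0.2995] F [-0.1  0.9 -0.5] gap 0.0383 t 2.3833
```

View pics/w1.png

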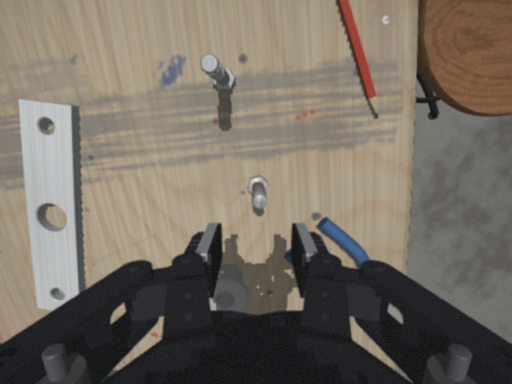

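The wrist view shows the short grey bolt A at (258,195); the tall one at (212,70) is clearly different. Descending on A.

Emit:
arm_command(
  deltas=[
    [[-0.001,0.003,0.035],0,45],
    [[-0.001,0.003,0.07],0,45],
    [[-0.001,0.003,0.09],0,45],
    [[-0.001,0.003,0.106],0,45],
    [[-0.001,0.003,0.106],0,45],
    [[-0.001,0.003,0.106],0,45],
    [[-0.001,0.003,0.106],0,5],
    [[-0.001,0.003,0.106],0,5],
    [[-0.001,0.003,0.106],0,5],
    [[-0.001,0.003,0.106],0,5],
    [[-0.001,0.003,0.106],0,5],
    [[-0.001,0.003,0.106],0,5],
  ],
  squeeze=40,
)

```text
time: 3.38
tcp_pos: [0.6722, 0.0029, 0.1957]
tool_rot: [2.323, 2.115, 0.003]
force: [-1.0, 0.8, 6.8]
finger_gap: 0.0109
finger_force: 39.0
```

```bash
python3 -c "
from h import *
go(.536,-.2596,.30,-5.4)"
```

```text
shift [-0.2739 -0.1108 -0.1049] turn 0.0 |J7 0.16 tcp [0.6722 0.0029 0.1957] F [-1.   0.8  6.8] gap 0.0109 t 3.3833
```

Emit:
arm_command(
  deltas=[
    [[0,0,-0.04],0,5],
    [[0,0,-0.08],0,5],
    [[-0.03,-0.01,-0.105],0,5],
    [[-0.274,-0.111,-0.105],0,5],
    [[-0.274,-0.111,-0.105],0,5],
    [[-0.274,-0.111,-0.105],0,5],
    [[-0.274,-0.111,-0.105],0,5],
    [[-0.274,-0.111,-0.105],0,5],
    [[-0.274,-0.111,-0.105],0,5],
    [[-0.274,-0.111,-0.105],0,5],
    [[-0.274,-0.111,-0.105],0,5],
    [[-0.274,-0.111,-0.105],0,5],
  ],
)

```text
time: 4.38
tcp_pos: [0.5351, -0.2609, 0.2993]
tool_rot: [2.325, 2.111, 0.001]
force: [-0.3, 1.0, -0.3]
finger_gap: 0.0108
finger_force: 39.2
```

```bash
python3 -c "
from h import *
im,P,m=tops(.074,.095,.539,-.227,.03,'w2')
q=P.reshape(-1,3)
for c in((.539,-.227),(.522,-.408)):
    k=q[(abs(q[:,2]-.066)<.006)&(np.hypot(q[:,0]-c[0],q[:,1]-c[1])<.045)]
    print(len(k), cv2.minAreaRect((k[:,:2]*1000).astype(np.float32)) if len(k)>9 else '')
go(.536,-.2596,.2035,-5.4)"
```

```text
214 mid [ 0.5414 -0.2255  0.0813] mean [ 0.5414 -0.2246  0.0805] ext [0.0114 0.0114 0.0146]
2333 ((541.5068359375, -225.7038116455078), (24.31672477722168, 60.18110656738281), 84.85108184814453)
0 
shift [-0.0005 -0.0001  0.0956] turn 0.0 |J7 0.56 tcp [ 0.536  -0.2592  0.2991] F [ 1.2  0.3 -0.3] gap 0.011 t 4.4333
```

View pics/w2.png

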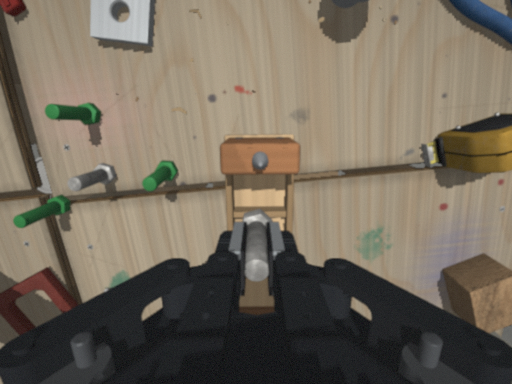

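Emit:
arm_command(
  deltas=[
    [[0.001,0.002,0.03],0,5],
    [[0.001,0.002,0.055],0,5],
    [[0.001,0.002,0.075],0,5],
    [[0.001,0.002,0.085],0,5],
    [[0.001,0.002,0.091],0,5],
    [[0.001,0.002,0.095],0,5],
    [[0.001,0.002,0.095],0,5],
    [[0.001,0.002,0.095],0,5],
  ],
)

```text
time: 5.1
tcp_pos: [0.5384, -0.2589, 0.2046]
tool_rot: [2.321, 2.114, 0.001]
force: [0.2, 0.6, -0.1]
finger_gap: 0.0109
finger_force: 39.2
```

Emit:
arm_command(
  deltas=[
    [[0,0,0],0,15],
    [[0,0,0],0,35],
    [[0,0,0],0,35],
    [[0,0,0],0,35],
    [[0,0,-0.03],0,35],
    [[0,0,-0.06],0,35],
    [[0,0,-0.095],0,35],
    [[0,0,-0.095],0,35],
    [[0,0,-0.095],0,35],
  ],
)

```text
time: 5.85
tcp_pos: [0.5383, -0.2596, 0.301]
tool_rot: [2.32, 2.112, 0.003]
force: [-0.5, -0.7, -0.3]
finger_gap: 0.0302
finger_force: 0.0
```

```bash
python3 -c "
from h import *
im,P,m=tops(.055,.068,.5383,-.2585,.02,'w3')
go(.3895,-.2315,.30,-5.4)"
```

```text
199 mid [ 0.5408 -0.2589  0.0595] mean [ 0.5407 -0.2584  0.0617] ext [0.0113 0.0116 0.0088]
shift [ 0.0136 -0.1501 -0.0008] turn 0.0 |J7 0.56 tcp [ 0.5377 -0.259   0.2994] F [-0.2  1.3 -0.5] gap 0.0301 t 5.9
```

Emit:
arm_command(
  deltas=[
    [[0.014,-0.15,0],0,45],
    [[0.014,-0.15,0],0,45],
    [[0.014,-0.15,0],0,45],
    [[0.014,-0.15,0],0,45],
    [[0.014,-0.15,0],0,45],
    [[0.014,-0.15,0],0,45],
    [[0.014,-0.15,0],0,45],
    [[0.014,-0.15,0],0,45],
  ],
)

```text
time: 6.57
tcp_pos: [0.3908, -0.2313, 0.2983]
tool_rot: [2.322, 2.115, 0.0]
force: [-0.4, 0.7, -0.1]
finger_gap: 0.0387
finger_force: 0.0
```

```bash
python3 -c "
from h import *
im,P,m=tops(.04,.062,.3895,-.2315,.02,'w4')
go(.3895,-.2315,.193,-5.4)"
```

```text
215 mid [ 0.389  -0.2323  0.0483] mean [ 0.3889 -0.2312  0.0525] ext [0.0116 0.0116 0.0157]
shift [-0.0003 -0.0013  0.1053] turn 0.1 |J7 0.67 tcp [ 0.3908 -0.2313  0.2983] F [ 0.3 -0.4 -0.4] gap 0.0383 t 6.6167
```

View pics/w4.png

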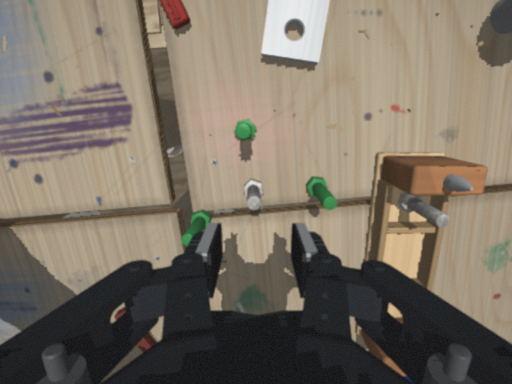

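Grey bolt at (253,195), in among green ones at (246,130), (322,193) and (197,228). I'm using a narrower opening to clear them.

Emit:
arm_command(
  deltas=[
    [[-0.001,-0.001,0.01],0,34],
    [[-0.001,-0.001,0.035],0,34],
    [[-0.001,-0.001,0.065],0,34],
    [[-0.001,-0.001,0.09],0,34],
    [[-0.001,-0.001,0.105],0,34],
    [[-0.001,-0.001,0.105],0,34],
    [[-0.001,-0.001,0.105],0,5],
    [[-0.001,-0.001,0.105],0,5],
    [[-0.001,-0.001,0.105],0,5],
    [[-0.001,-0.001,0.105],0,5],
    [[-0.001,-0.001,0.105],0,5],
    [[-0.001,-0.001,0.105],0,5],
  ],
)

```text
time: 7.62
tcp_pos: [0.3886, -0.2321, 0.1942]
tool_rot: [2.322, 2.114, 0.001]
force: [0.6, -0.2, -1.2]
finger_gap: 0.0109
finger_force: 38.9
```

```bash
python3 -c "
from h import *
go(.5277,-.374,.31,-5.4)"
```

```text
shift [-0.1283  0.1518 -0.1156] turn 0.0 |J7 1.11 tcp [ 0.3886 -0.2321  0.1942] F [ 0.6 -0.2 -1.2] gap 0.0109 t 7.6167
```

Emit:
arm_command(
  deltas=[
    [[0,0,-0.04],0,5],
    [[0,0,-0.08],0,5],
    [[0,0,-0.115],0,5],
    [[0,0,-0.115],0,5],
    [[-0.128,0.152,-0.115],0,5],
    [[-0.128,0.152,-0.115],0,5],
    [[-0.128,0.152,-0.115],0,5],
    [[-0.128,0.152,-0.115],0,5],
    [[-0.128,0.152,-0.115],0,5],
    [[-0.128,0.152,-0.115],0,5],
    [[-0.128,0.152,-0.115],0,5],
    [[-0.128,0.152,-0.115],0,5],
  ],
)

```text
time: 8.62
tcp_pos: [0.5268, -0.3731, 0.308]
tool_rot: [-2.322, -2.112, 0.0]
force: [-0.4, 0.7, -1.0]
finger_gap: 0.0108
finger_force: 39.2
```

```bash
python3 -c "
from h import *
go(.5277,-.374,.203,-5.4)"
```

```text
shift [-0.001   0.0012  0.105 ] turn -0.0 |J7 0.92 tcp [ 0.5268 -0.3731  0.308 ] F [-0.4  0.7 -1. ] gap 0.0108 t 8.6167
```

Emit:
arm_command(
  deltas=[
    [[-0.001,0.001,0.035],0,5],
    [[-0.001,0.001,0.065],0,5],
    [[-0.001,0.001,0.085],0,5],
    [[-0.001,0.001,0.095],0,5],
    [[-0.001,0.001,0.101],0,5],
    [[-0.001,0.001,0.104],0,5],
    [[-0.001,0.001,0.104],0,5],
    [[-0.001,0.001,0.104],0,5],
  ],
)

```text
time: 9.28
tcp_pos: [0.529, -0.3751, 0.206]
tool_rot: [2.322, 2.114, 0.001]
force: [0.9, 0.1, -0.3]
finger_gap: 0.0109
finger_force: 39.3
```

Emit:
arm_command(
  deltas=[
    [[0,0,0],0,15],
    [[0,0,0],0,35],
    [[0,0,0],0,35],
    [[0,0,0],0,35],
    [[0,0,-0.03],0,35],
    [[0,0,-0.06],0,35],
    [[0,0,-0.1],0,35],
    [[0,0,-0.1],0,35],
    [[0,0,-0.1],0,35],
  ],
)

```text
time: 10.03
tcp_pos: [0.5293, -0.3756, 0.3077]
tool_rot: [2.319, 2.111, 0.002]
force: [-0.8, -0.1, -0.9]
finger_gap: 0.0298
finger_force: 0.0
```

```bash
python3 -c "
from h import *
im,P,m=tops(.055,.068,.528,-.374,.02,'w5')
tops(.074,.095,.539,-.227,.03); tops(.074,.095,.5245,-.406,.03)
go(.6275,-.097,.30,-5.4)"
```

```text
186 mid [ 0.5311 -0.3761  0.0595] mean [ 0.5312 -0.3754  0.0618] ext [0.0118 0.0115 0.009 ]
178 mid [ 0.525  -0.407   0.0811] mean [ 0.5253 -0.4065  0.0803] ext [0.0114 0.0087 0.014 ]
shift [0.2852 0.0727 0.004 ] turn 0.0 |J7 0.92 tcp [ 0.5284 -0.3742  0.3037] F [-0.   0.7 -0.7] gap 0.0301 t 10.1833
```

Emit:
arm_command(
  deltas=[
    [[0.285,0.073,0],0,85],
    [[0.285,0.073,0],0,85],
    [[0.285,0.073,0],0,85],
    [[0.285,0.073,0],0,85],
    [[0.285,0.073,0],0,85],
    [[0.285,0.073,0],0,85],
    [[0.285,0.073,0],0,85],
    [[0.285,0.073,0],0,85],
    [[0.285,0.073,0],0,85],
    [[0.285,0.073,0],0,85],
    [[0.285,0.073,0],0,85],
  ],
)

```text
time: 11.1
tcp_pos: [0.6273, -0.0996, 0.304]
tool_rot: [-2.325, -2.112, 0.003]
force: [-0.2, -0.1, 0.6]
finger_gap: 0.0724
finger_force: 0.0
```

```bash
python3 -c "
from h import *
im,P,m=tops(.037,.05,.628,-.096,.04,'w6')
go(.6285,-.096,.196,-5.4)"
```

```text
1733 mid [ 0.6285 -0.0955  0.0416] mean [ 0.6287 -0.0944  0.0431] ext [0.0448 0.0452 0.009 ]
shift [0.0042 0.0009 0.1083] turn -0.2 |J7 0.5 tcp [ 0.6273 -0.0999  0.3043] F [-0.6  0.3  0.4] gap 0.073 t 11.15
```

Emit:
arm_command(
  deltas=[
    [[0.004,0.001,0.03],0,85],
    [[0.004,0.001,0.065],0,85],
    [[0.004,0.001,0.095],0,85],
    [[0.004,0.001,0.112],0,85],
    [[0.004,0.001,0.112],0,85],
    [[0.004,0.001,0.112],0,85],
    [[0.004,0.001,0.112],0,20],
    [[0.004,0.001,0.112],0,20],
    [[0.004,0.001,0.112],0,20],
    [[0.004,0.001,0.112],0,20],
    [[0.004,0.001,0.112],0,20],
    [[0.004,0.001,0.112],0,20],
  ],
  squeeze=50,
)

```text
time: 12.15
tcp_pos: [0.63, -0.0945, 0.1948]
tool_rot: [2.321, 2.113, 0.003]
force: [-1.5, -0.7, 5.1]
finger_gap: 0.0423
finger_force: 50.1
```

```bash
python3 -c "
from h import *
go(.5332,-.316,.32,-5.4)"
```

```text
shift [-0.2296 -0.0753 -0.1253] turn 0.0 |J7 0.58 tcp [ 0.63   -0.0945  0.1948] F [-1.5 -0.7  5.1] gap 0.0423 t 12.15
```

Emit:
arm_command(
  deltas=[
    [[0,0,-0.04],0,20],
    [[0,0,-0.08],0,20],
    [[0,0,-0.115],0,20],
    [[-0.1,-0.033,-0.125],0,20],
    [[-0.23,-0.075,-0.125],0,20],
    [[-0.23,-0.075,-0.125],0,20],
    [[-0.23,-0.075,-0.125],0,20],
    [[-0.23,-0.075,-0.125],0,20],
    [[-0.23,-0.075,-0.125],0,20],
    [[-0.23,-0.075,-0.125],0,20],
    [[-0.23,-0.075,-0.125],0,20],
    [[-0.23,-0.075,-0.125],0,20],
  ],
)

```text
time: 13.15
tcp_pos: [0.5334, -0.3155, 0.318]
tool_rot: [-2.323, -2.114, -0.002]
force: [0.2, 0.7, -1.9]
finger_gap: 0.0422
finger_force: 51.6
```

```bash
python3 -c "
from h import *
im,d,K,k1,W=shot('wrist');cv2.imwrite('pics/w7.png',im)
go(.5332,-.316,.204,-5.4)"
```

```text
shift [-0.0016 -0.0007  0.1138] turn 0.1 |J7 0.86 tcp [ 0.5339 -0.3146  0.3178] F [ 0.4  0.2 -1.6] gap 0.0419 t 13.2
```

View pics/w7.png

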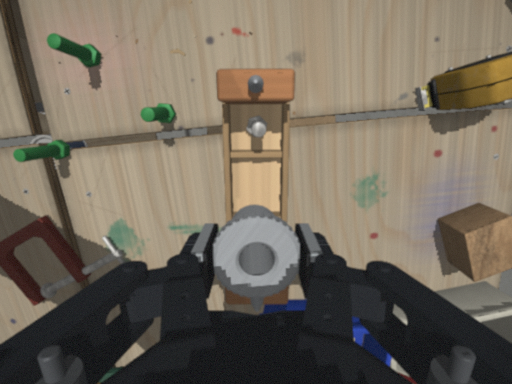

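The bush is held upright at (257,255), and bolt 1 stands in its well at (257,127). Lowering.

Emit:
arm_command(
  deltas=[
    [[-0.001,0,0.035],0,20],
    [[-0.001,0,0.07],0,20],
    [[-0.001,0,0.09],0,20],
    [[-0.001,0,0.1],0,20],
    [[-0.001,0,0.108],0,20],
    [[-0.001,0,0.113],0,20],
    [[-0.001,0,0.113],0,20],
    [[-0.001,0,0.113],0,20],
  ],
)

```text
time: 13.87
tcp_pos: [0.5337, -0.3171, 0.2057]
tool_rot: [2.322, 2.114, 0.001]
force: [-0.5, 0.3, -1.7]
finger_gap: 0.0418
finger_force: 51.6
```

Emit:
arm_command(
  deltas=[
    [[0,0,0],0,55],
    [[0,0,0],0,65],
    [[0,0,0],0,65],
    [[0,0,0],0,65],
    [[0,0,-0.03],0,65],
    [[0,0,-0.06],0,65],
    [[0,0,-0.1],0,65],
    [[0,0,-0.12],0,65],
    [[0,0,-0.12],0,65],
  ],
)

```text
time: 14.62
tcp_pos: [0.5343, -0.3186, 0.3303]
tool_rot: [2.316, 2.108, 0.004]
force: [0.1, -0.4, -0.2]
finger_gap: 0.0552
finger_force: 0.0
```

```bash
python3 -c "
from h import *
im,P,m=tops(.045,.06,.5332,-.316,.035,'w8')
go(.4568,-.0085,.30,-13.5)"
```

```text
1502 mid [ 0.5324 -0.3182  0.0494] mean [ 0.5327 -0.3171  0.0512] ext [0.0445 0.0448 0.0087]
shift [ 0.3007 -0.1057  0.0264] turn 8.1 |J7 0.86 tcp [ 0.5338 -0.3177  0.3277] F [-0.2  0.8 -1.2] gap 0.0555 t 14.6667
```

Emit:
arm_command(
  deltas=[
    [[0.3,-0.106,0.026],8,95],
    [[0.3,-0.106,0.026],8,95],
    [[0.3,-0.106,0.026],8,95],
    [[0.3,-0.106,0.026],8,95],
    [[0.3,-0.106,0.026],8,95],
    [[0.3,-0.106,0.026],8,95],
    [[0.3,-0.106,0.026],8,95],
    [[0.3,-0.106,0.026],8,95],
    [[0.3,-0.106,0.026],8,95],
    [[0.3,-0.106,0.026],8,95],
    [[0.3,-0.106,0.026],8,95],
    [[0.3,-0.106,0.026],8,95],
  ],
)

```text
time: 15.67
tcp_pos: [0.456, -0.0097, 0.2986]
tool_rot: [2.466, 1.944, -0.001]
force: [0.8, -0.1, -0.2]
finger_gap: 0.0812
finger_force: 0.0
```

```bash
cat > plate.py <<'E'
from h import *
im,d,K,k1,W=shot('wrist');cv2.imwrite('pics/w9.png',im);P=cloud(d,K,k1,W)
m=(abs(P[...,2]-.012)<.004)&(np.hypot(P[...,0]-.457,P[...,1]+.0085)<.14)
m&=im.min(2)>100
print(cv2.minAreaRect((P[m][:,:2]*1000).astype(np.float32)))
cs,hi=cv2.findContours(m.astype(np.uint8)*255,cv2.RETR_CCOMP,cv2.CHAIN_APPROX_NONE)
for c,h in zip(cs,hi[0]):
    if h[3]>=0 and cv2.contourArea(c)>20:
        (u,v),r=cv2.minEnclosingCircle(c); print((u,v),r,onplane([(u,v)],.012,K,k1,W).round(4))
go(.4568,-.0085,.17,-13.5)
E
python3 plate.py
```

```text
((460.1796569824219, 6.072410583496094), (198.48764038085938, 50.39238357543945), 76.65118408203125)
(256.68182373046875, 184.0) 16.8013858795166 [[ 0.4571 -0.0068  0.012 ]]
(256.1241149902344, 83.8687973022461) 10.351579666137695 [[0.4778 0.0811 0.012 ]]
shift [0.0016 0.0005 0.1287] turn -0.0 |J7 0.42 tcp [ 0.456  -0.0098  0.2987] F [0.3 0.6 0.1] gap 0.0805 t 15.7167
```

View pics/w9.png

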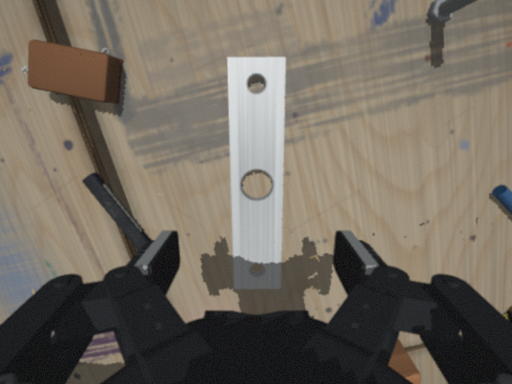

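Plate centred at (257,184), its hole at (256,84); the 0.09 m centre-to-hole distance confirms the matching plate.

Emit:
arm_command(
  deltas=[
    [[0.0015,0.0005,0.04],0,95],
    [[0.0015,0.0005,0.075],0,95],
    [[0.0015,0.0005,0.105],0,95],
    [[0.0015,0.0005,0.12],0,95],
    [[0.0015,0.0005,0.127],0,95],
    [[0.0015,0.0005,0.127],0,95],
    [[0.0015,0.0005,0.127],0,40],
    [[0.0015,0.0005,0.127],0,40],
    [[0.0015,0.0005,0.127],0,40],
    [[0.0015,0.0005,0.127],0,40],
    [[0.0015,0.0005,0.127],0,40],
    [[0.0015,0.0005,0.127],0,40],
  ],
  squeeze=80,
)

```text
time: 16.72
tcp_pos: [0.4568, -0.0074, 0.173]
tool_rot: [2.464, 1.946, 0.002]
force: [-1.4, -1.1, 5.6]
finger_gap: 0.0476
finger_force: 82.9
```

```bash
python3 -c "
from h import *
go(.5332,-.316,.32,-5.3)"
```

```text
shift [-0.2825  0.1462 -0.1467] turn -8.1 |J7 0.72 tcp [ 0.4568 -0.0074  0.173 ] F [-1.4 -1.1  5.6] gap 0.0476 t 16.7167
```

Emit:
arm_command(
  deltas=[
    [[0,0,-0.02],0,40],
    [[0,0,-0.05],0,40],
    [[0,0,-0.09],0,40],
    [[0,0,-0.13],0,40],
    [[-0.03,0.016,-0.147],-1,40],
    [[-0.06,0.031,-0.147],-2,40],
    [[-0.09,0.047,-0.147],-3,40],
    [[-0.12,0.062,-0.147],-4,40],
    [[-0.15,0.078,-0.147],-5,40],
    [[-0.18,0.093,-0.147],-6,40],
    [[-0.21,0.109,-0.147],-7,40],
    [[-0.24,0.124,-0.147],-8,40],
  ],
)

```text
time: 17.72
tcp_pos: [0.5216, -0.2705, 0.3193]
tool_rot: [2.322, 2.116, 0.0]
force: [1.4, -0.2, -1.9]
finger_gap: 0.0476
finger_force: 84.1
```

```bash
python3 -c "
from h import *
go(.5332,-.316,.32,-5.3)"
```

```text
shift [-0.0443  0.0157 -0.0007] turn -0.0 |J7 0.88 tcp [ 0.5216 -0.2705  0.3193] F [ 1.4 -0.2 -1.9] gap 0.0476 t 17.7167
```

Emit:
arm_command(
  deltas=[
    [[-0.02,0.008,0],0,40],
    [[-0.035,0.014,0],0,40],
    [[-0.043,0.0155,0],0,40],
    [[-0.043,0.0155,0],0,40],
    [[-0.043,0.0155,0],0,40],
    [[-0.043,0.0155,0],0,40],
  ],
)

```text
time: 18.22
tcp_pos: [0.533, -0.3117, 0.3185]
tool_rot: [-2.32, -2.115, -0.001]
force: [0.2, 0.9, -2.4]
finger_gap: 0.0477
finger_force: 84.1
```

```bash
cat > inhand.py <<'E'
from h import *
import sys
im,d,K,k1,W=shot('wrist');cv2.imwrite(f'pics/{sys.argv[1]}.png',im);P=cloud(d,K,k1,W)
s=manip.observe(); t=s["tcp_pos"]; M=R.from_rotvec(s["tool_rot"]).as_matrix()
m=(abs(P[...,2]-(t[2]-.161))<.015)&(np.hypot(P[...,0]-t[0],P[...,1]-t[1])<.15)
m&=((P-t)@M)[...,0]>.03
q=P[m]; A=np.c_[q[:,:2]-t[:2],np.ones(len(q))]; n=np.linalg.lstsq(A,q[:,2],rcond=None)[0]; print("plane (slopes,z at tcp)",n.round(4),"tcp",t.round(4))
L=(q-t)@M; r=cv2.minAreaRect((L[:,:2]*1000).astype(np.float32)); print("tool-frame rect",r)
cs,hi=cv2.findContours(m.astype(np.uint8)*255,cv2.RETR_CCOMP,cv2.CHAIN_APPROX_NONE)
for c,h in zip(cs,hi[0]):
    if h[3]>=0 and cv2.contourArea(c)>20:
        (u,v),rr=cv2.minEnclosingCircle(c); w=onplane([(u,v)],n[2]+n[1]*.09,K,k1,W)[0]; print("hole",(round(u,1),round(v,1)),round(rr,1),w.round(4),"tool",((w-t)@M).round(4))
q=P.reshape(-1,3); k=q[(q[:,2]>.074)&(q[:,2]<.092)&(np.hypot(q[:,0]-.5414,q[:,1]+.2255)<.025)]
if len(k): print("dowel",len(k),((k.min(0)+k.max(0))/2).round(4),np.ptp(k,axis=0).round(4))
go(.5332,-.316,.239,-5.3)
E
python3 inhand.py w10
```

```text
plane (slopes,z at tcp) [-0.0029 -0.0014  0.1573] tcp [ 0.5332 -0.3116  0.3186]
tool-frame rect ((72.04663848876953, -0.20282745361328125), (50.59159851074219, 84.18099212646484), 89.88678741455078)
hole (256.0, 62.5) 17.6 [ 0.5411 -0.2219  0.1571] tool [ 0.0898 -0.0002  0.1616]
shift [-0.0045  0.0005  0.0796] turn 0.0 |J7 0.91 tcp [ 0.5332 -0.3116  0.3186] F [ 0.2  0.4 -3.3] gap 0.0476 t 18.2667
```

View pics/w10.png

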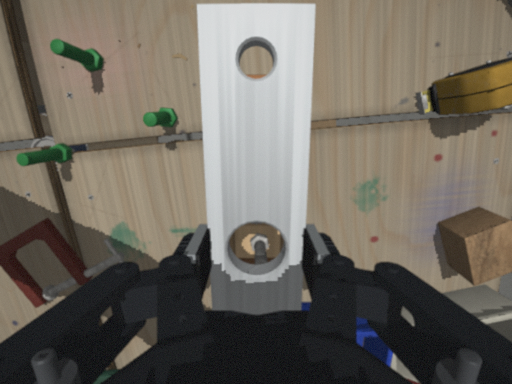

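Emit:
arm_command(
  deltas=[
    [[-0.004,0.0005,0.02],0,40],
    [[-0.004,0.0005,0.04],0,40],
    [[-0.004,0.0005,0.052],0,40],
    [[-0.004,0.0005,0.052],0,40],
    [[-0.004,0.0005,0.052],0,40],
    [[-0.004,0.0005,0.052],0,40],
  ],
)

```text
time: 18.77
tcp_pos: [0.5336, -0.3174, 0.2675]
tool_rot: [2.322, 2.115, 0.0]
force: [0.8, -0.4, -3.1]
finger_gap: 0.0479
finger_force: 84.0
```

```bash
python3 inhand.py w11; python3 - <<'E'
from h import *
im,d,K,k1,W=shot("top"); np.savez("top1.npz",im=im,d=d,K=K,k1=k1,W=W)
a=cv2.resize(im[150:220,340:460],None,fx=5,fy=5,interpolation=2)
w=cv2.imread("pics/w11.png")[0:220,150:362]; w=cv2.resize(w,None,fx=1,fy=1)
w=cv2.resize(cv2.imread("pics/w11.png")[0:120,196:316],None,fx=2,fy=2,interpolation=2)
c=np.zeros((600,600,3),np.uint8); c[:350,:600]=a; c[355:355+240,:240]=w; cv2.imwrite("pics/c11.png",c)
E
```

```text
plane (slopes,z at tcp) [-0.0018 -0.0038  0.1063] tcp [ 0.5336 -0.3176  0.2678]
tool-frame rect ((72.07322692871094, -0.27922821044921875), (84.17073822021484, 50.65121841430664), 0.05688732862472534)
hole (256.0, 62.5) 17.6 [ 0.542  -0.2281  0.1059] tool [ 0.0901 -0.0002  0.1618]
dowel 352 [ 0.5414 -0.2257  0.0814] [0.0115 0.0107 0.0148]
shift [ 0.0016 -0.0006  0.0288] turn -0.1 |J7 0.95 tcp [ 0.5336 -0.3176  0.2678] F [-0.2 -0.7 -2.9] gap 0.0477 t 18.8167
```

View pics/c11.png

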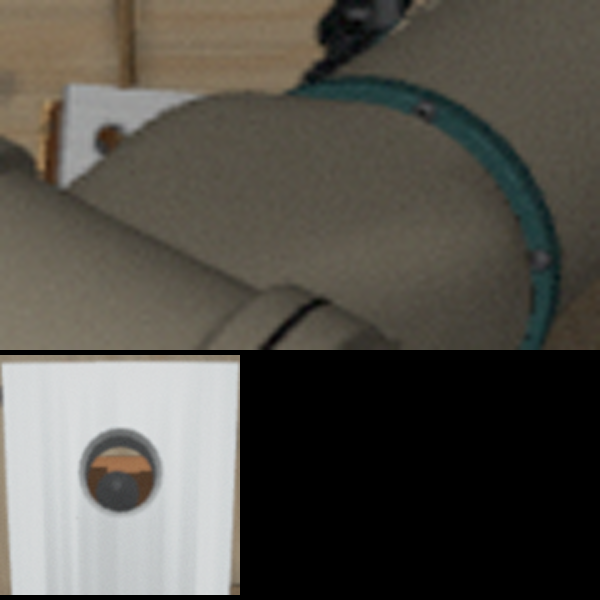

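Dowel tip shows centred through the near hole (wrist inset, (118,490)); measured offset is under 1 mm. Lowering gently.

Emit:
arm_command(
  deltas=[
    [[0.0005,-0.0005,0.004],0,40],
    [[0.0005,-0.0005,0.008],0,40],
    [[0.0005,-0.0005,0.012],0,40],
    [[0.0005,-0.0005,0.015],0,40],
    [[0.0005,-0.0005,0.018],0,40],
    [[0.0005,-0.0005,0.018],0,40],
  ],
)

```text
time: 19.37
tcp_pos: [0.5325, -0.3167, 0.2478]
tool_rot: [-2.322, -2.114, 0.001]
force: [-0.3, 0.0, -2.7]
finger_gap: 0.0476
finger_force: 84.1
```

```bash
python3 inhand.py w12; python3 -c "
import cv2
cv2.imwrite('pics/c12.png',cv2.resize(cv2.imread('pics/w12.png')[0:300,150:362],None,fx=2,fy=2,interpolation=2))"
```

```text
plane (slopes,z at tcp) [-0.003  -0.0066  0.0867] tcp [ 0.5326 -0.3168  0.2482]
tool-frame rect ((72.05958557128906, -0.262969970703125), (50.61565399169922, 84.12057495117188), 89.8967056274414)
hole (256.0, 62.5) 17.6 [ 0.5407 -0.2271  0.0861] tool [ 0.09   -0.0002  0.1621]
dowel 10231 [ 0.5413 -0.2264  0.0816] [0.0498 0.048  0.015 ]
shift [0.0009 0.0005 0.0092] turn -0.1 |J7 0.97 tcp [ 0.5326 -0.3168  0.2482] F [-0.2  0.4 -2.6] gap 0.0477 t 19.4167
```

View pics/c12.png

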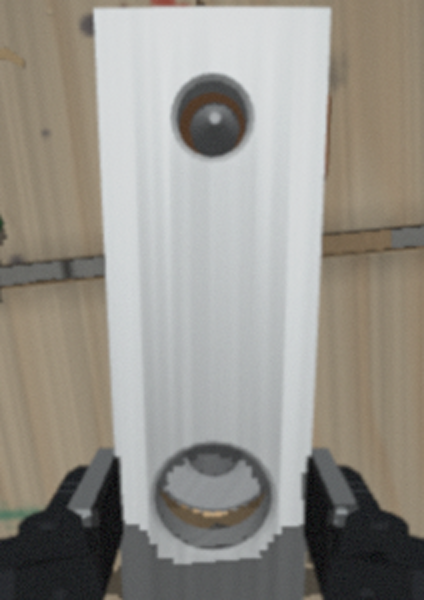

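The dowel tip (213,118) is centred in the hole with no contact force. Continuing down to the seat.

Emit:
arm_command(
  deltas=[
    [[0,0,0.003],0,40],
    [[0,0,0.006],0,40],
    [[0,0,0.008],0,40],
    [[0,0,0.008],0,40],
    [[0,0,0.008],0,40],
  ],
)

```text
time: 19.83
tcp_pos: [0.5327, -0.3169, 0.2406]
tool_rot: [-2.323, -2.115, 0.0]
force: [0.3, 0.2, -2.3]
finger_gap: 0.0475
finger_force: 84.1
```

```bash
python3 inhand.py w13
```

```text
plane (slopes,z at tcp) [-0.0053 -0.0088  0.0795] tcp [ 0.5327 -0.3169  0.2407]
tool-frame rect ((72.0692138671875, -0.15618896484375), (58.5646858215332, 84.12206268310547), 89.98400115966797)
dowel 10152 [ 0.5414 -0.2267  0.0814] [0.0498 0.0476 0.0148]
shift [0.001  0.0004 0.0017] turn -0.1 |J7 0.98 tcp [ 0.5327 -0.3169  0.2407] F [-0.4 -0.7 -2.2] gap 0.0481 t 19.8833
```

Emit:
arm_command(
  deltas=[
    [[0,0,0.001],0,40],
    [[0,0,0.0015],0,40],
    [[0,0,0.0015],0,40],
    [[0,0,0.0015],0,60],
    [[0,0,0.0015],0,75],
    [[0,0,0.0015],0,75],
    [[0,0,0.0015],0,75],
    [[0,0,-0.03],0,75],
    [[0,0,-0.07],0,75],
    [[0,0,-0.1],0,75],
    [[0,0,-0.1],0,75],
    [[0,0,-0.1],0,75],
  ],
)

```text
time: 20.88
tcp_pos: [0.5332, -0.3174, 0.3428]
tool_rot: [2.32, 2.112, 0.002]
force: [-0.8, 0.9, -1.5]
finger_gap: 0.0642
finger_force: 0.0
```

Emit:
arm_command(
  deltas=[
    [[0.2,-0.05,-0.05],0,75],
    [[0.2,-0.05,-0.05],0,75],
    [[0.2,-0.05,-0.05],0,75],
    [[0.2,-0.05,-0.05],0,75],
    [[0.2,-0.05,-0.05],0,75],
    [[0.2,-0.05,-0.05],0,75],
    [[0.2,-0.05,-0.05],0,75],
    [[0.2,-0.05,-0.05],0,75],
  ],
)

```text
time: 21.55
tcp_pos: [0.5016, -0.1128, 0.39]
tool_rot: [-2.322, -2.116, 0.002]
force: [0.2, -0.1, 0.0]
finger_gap: 0.0639
finger_force: 0.0
```

```bash
python3 - <<'E'
from h import *
go(.5,-.3,.4)
out=[]
for c in("scene","top"):
    im,d,K,k1,W=shot(c); P=cloud(d,K,k1,W); q=P.reshape(-1,3)
    k=q[(q[:,2]>.07)&(q[:,2]<.086)&(np.hypot(q[:,0]-.531,q[:,1]+.317)<.13)]
    A=np.c_[k[:,:2]-[.531,-.317],np.ones(len(k))]; print(c,len(k),np.linalg.lstsq(A,k[:,2],rcond=None)[0].round(4)); out.append(im)
cv2.imwrite("pics/end.png",np.vstack([cv2.resize(out[0][130:370,150:470],(600,300)),cv2.resize(out[1][140:240,330:480],(450,300)).copy().__class__((1,)) if 0 else cv2.copyMakeBorder(cv2.resize(out[1][140:240,330:480],(450,300)),0,0,0,150,0)]))
E
```

```text
shift [-0.1865  0.0157 -0.0099] turn 0 |J7 0.59 tcp [ 0.5016 -0.1128  0.39  ] F [ 0.2 -0.1  0. ] gap 0.0639 t 21.55
scene 2627 [ 0.0276 -0.0023  0.0766]
top 1137 [ 0.0034 -0.0031  0.0769]
```

View pics/end.png

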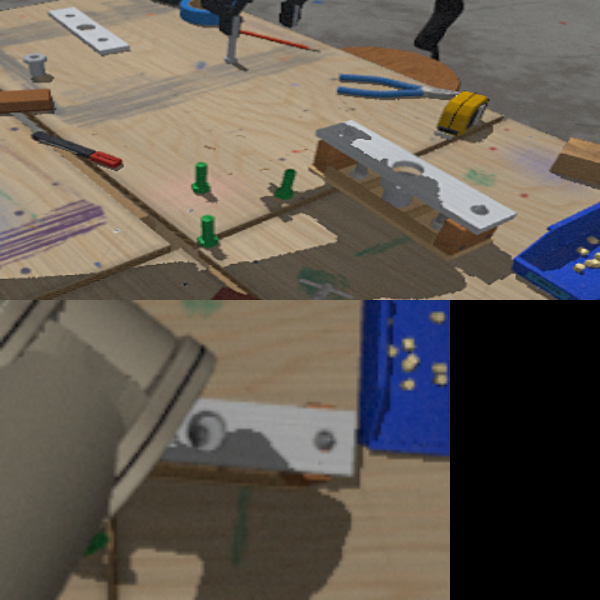

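The plate lies flat (top at about 77 mm, level) with both dowels in its holes, the bush and bolts stand beneath it, and the look-alikes are untouched. Handing in.

```bash
python3 -c "
from station import manip
print(manip.sign_off())"
```

```text
the job is handed in; nothing more can be done
None
```

I packed and handed in the job at about 22 s: both short bolts stand in the end wells, the big bush stands head up in the middle, and the matching plate lies flat over both dowels; I didn't touch the look-alikes.

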